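# Switch the board test jig off and spring it open

### The arm

A 6-joint arm with a two-finger parallel gripper is mounted at the origin on a cart in front of the work surface, level with it; the furniture and walls round the work are solid. World frame = base frame: x ahead of the robot, y to its left, z up, the work surface at z = 0. Lengths are in mm, angles in degrees, forces in N, time in s.
With the tool pointing down it reaches from about 275 to 725 mm from the base axis. Payload 5.6 kg.
Tool frame: the origin (TCP) lies at the very end of the fingers, on their centre line; the grasp point (between the pads) lies 19 mm behind it; z points along the fingers, y is the line along which they close (so a half turn about z gives the same grasp; the last joint's range is limited). The gripper opens to 85 mm and grips with 20 to 120 N. Pads are 22 mm wide; open, the fingers measure 114 mm over their backs; the gripper's body (76 mm by 85 mm) begins 54 mm behind the grasp point. The pads swing forward as they close: fully open they stand 13 mm farther back than shut.
Start: joints at [84.316, 14.616, 6.199, 0, -81.583, -16.306], TCP at [205.919, 509.991, 231.283] pointing down, gripper open.
Joint ranges: [-168.99, 168.99], [-69.2, 112.95], [-62.41, 85.93], [-164.36, 98.24], [-168.68, -3.75], [-174.98, 174.98]. Speed limits (degrees/s): [147.25, 147.25, 180, 180, 180, 180].

### API

Orientations are given as a 3x3 rotation matrix whose columns are the frame's x, y, z axes.
In Python, from cell import robot, snapshot, order gives the robot as it stands.
- The arm moves only by the shell command python3 -m pendant 'ROWS' [FORCE]. ROWS is JSON, a list of rows, each a list of 3 entries, a list of its own where there are three numbers: the opening, from 0 (shut) to 1 (fully open), then the shift along the tool's x, y, z in cm, then the turn about the tool's z in rad. A call has exactly 5 rows; each row shifts and turns the commanded pose from where the row before left it, along the tool's axes as they then stand; what a row does not reach is not made up. A row lasts 1/12 s, in which the tool goes at most 41.7 mm and 7.16 degrees, less where a joint would pass 70% of its speed; a pose out of reach is approached as far as the arm can. A call is refused whole if a number of a shift passes 4.17 or a number of a turn 0.125, either way. A call with a gripper value outside its range is refused whole. The fingers move at their own pace and stop on an object; FORCE is the grip in N (left out, the last holds). Time passes only in rows, so rows that do not move let the fingers close, or fill a call up. It gives the time, the measured TCP pose, the force, the opening and the grip force at its end, in the units of the state.
- robot.observe(): the state, without advancing time (a new reading comes with each control period).
- snapshot(name): name is "side" or "top" or "wrist"; returns a dict with "image" (480x640x3 uint8, red, green, blue), "camera_matrix" (3x3 intrinsics, pixels), "k1" (the pictures are not rectified: a ray, as slopes to the right and down, at radius r is drawn at 1 + k1 r^2 times it, then the intrinsics apply), "cam_to_world" (4x4, takes a point from camera to world coordinates). Camera axes: x right, y down, z forward; pixel columns grow to the right and rows downward; lengths in mm; the calibration is good to about 2 mm. A picture is of the moment at which its call begins. There is no depth.
- order.finish_job(): hands the job in; it is judged then, once.
The state is a dict: "t": time; "qpos": joint angles; "dq": joint speeds; "joint_efforts": joint torques, N m; "tcp_pos": TCP position; "tool_rot": TCP orientation; "force": force on the tool from outside, world axes, zero at the start; "torque": the same for the moment, N m; "finger_gap": opening from 0.0 (shut) to 1.0 (fully open); "grasp_force": force on a finger pad.
Only numpy, scipy, OpenCV 4.12 (cv2) and the standard library are available. Lean on these libraries where they do the work, as an engineer would, in place of code of your own. Each camera call takes 0.05 s, during which the arm holds its last target. There are 200 camera calls.

### The job

On the blue clamshell test jig, turn the black selector knob clockwise, click by click, until its white pointer line rests at the green mark (one to three clicks on; do not leave it further on). Only then press the red release button right down so that the lid springs open to its stop, and let the button go. Leave the small things lying round the jig where they are.

Things in the scene. Friction and masses are not known exactly. Their poses are not given: they have to be found in the camera images.
- test_jig: Clamshell circuit-board test jig, fixed, 220 mm deep (x) by 200 mm wide (y). Origin under its centre; x points from its front (robot side) to the hinge at its back. Blue control deck x -0.110 to -0.026, top at z 0.050: knob at (-0.074, 0.050), button at (-0.075, -0.060). Lid behind it, top at z 0.060 when shut. Dark latch block 20 x 30 mm, top at z 0.068, behind the button at x -0.050 to -0.030.
- selector (a joint): Turn of the selector knob in rad, growing clockwise seen from above, 0 to 2.094 (end stops). Six click positions 24 degrees apart: 0, 0.419, 0.838, 1.257, 1.676, 2.094, shown by white ticks on the deck; the larger green tick is 1.257 (pointer straight towards the hinge). Starts at 0, 0.419 or 0.838. It pulls itself to the nearest position; about 0.05 N m carries it over a click.
- selector_grip (a point): Point on the knob's axis at world height 0.087, 7 mm below the top of its bar grip; turns with the knob. The bar is 42 mm long along this frame's x, 14 mm thick along its y, z 0.062 to 0.094 in the world, on a disc 44 mm across. The white pointer line lies on the -x half of the bar: -x of this frame is where the knob points.
- release (a joint): Travel of the red release button in m: 0 up, 0.006 fully down; it springs back. Pressing takes 1.5 N at first and 5 N fully down; the latch lets go at about 0.0036 to 0.004 of travel.
- release_top (a point): Centre of the top face of the red button, 28 mm across, pressed straight down; its height is 0.078 when up. It moves with the button.
- lid (a joint): Opening angle of the lid in rad: 0 shut and latched, 1.75 fully open against its stop, leaning a little back past upright. Once released a spring swings it open by itself in about a second and holds it there.
- lid_front (a point): Middle of the upper front edge of the lid (black frame 126 mm from the hinge to this edge, 180 mm wide, 14 mm thick, clear window). When the lid opens this edge rises in an arc of radius 126 mm about the hinge line, away from the button.
- flux_tub: Small round white tub with blue lid, 45 mm across, 23 mm tall, loose, right of the jig. Origin under its centre. To be left alone.
- screw_cup: Small clear cup of screws, 58 mm across, 30 mm tall, loose, right of the jig. Origin under its centre. To be left alone.
- tweezers: Steel tweezers 153 x 22 x 8 mm, loose, between robot and jig. Origin under the centre, long axis x. To be left alone.
- vga_adapter: Blue plug adapter 58 x 34 x 16 mm, loose, behind and left of the jig. Origin under its centre. To be left alone.

How it is judged (in metres and radians):
On the way, in this order (a step that is already met when the one before it is completed fails the run):
1. the selector rests at the green mark while the lid is still shut (value of joint selector between 1.137 and 1.377 rad and value of joint lid below 0.1 rad), for 0.3 s.
2. the release button is pressed (value of joint release above 0.0033 m and value of joint selector between 1.137 and 1.377 rad), for 0.02 s.
At the end, for the whole second after the job is handed in: The lid stands open at its stop (over 1.65 of 1.75 rad) at rest, the button is up again (within 1.5 mm), and the selector rests at the green mark (1.257 rad, within 0.12) (value of joint lid above 1.65 rad and velocity of joint lid between -0.1 and 0.1 rad/s and value of joint release below 0.0015 m and value of joint selector between 1.137 and 1.377 rad); the robot touches nothing.
It fails at once if the button is pressed far enough to free the latch, or the lid opened, before the selector has been turned on from its first clicks (value of joint selector below 1 rad and (value of joint release above 0.0033 m or value of joint lid above 0.15 rad)).
It fails at once if one of the small loose things is moved by more than 20 mm (distance of any of flux_tub, screw_cup, tweezers, vga_adapter from where it was at the start of the episode above 0.02 m).
It also fails if it takes over 42 s, if anything falls off the work surface, if the arm or the gripper's body presses on something with over 40 N, if the wrist force passes 120 N, or if a joint passes its speed limit or range.

## Working session

There is one attempt and no reset: what is moved stays moved. The work goes in short steps, Python scripts to look and compute and a shell command to move; the robot and the scene stay as the last step left them, time stands still between calls to the robot, and variables do not carry over. Pictures are saved under pics/ and viewed, at most 10 in all, crops included, and the job is handed in when it is done.

```bash
mkdir -p pics; cat > h.py <<'E'
import numpy as np,cv2,json
from cell import robot,snapshot,order
def snap(n,f):
    s=snapshot(n); cv2.imwrite('pics/'+f+'.png',cv2.cvtColor(s['image'],cv2.COLOR_RGB2BGR))
    json.dump({k:np.array(s[k]).tolist() for k in('camera_matrix','k1','cam_to_world')},open('pics/'+f+'.json','w'))
def at(f,u,v,z):
    c=json.load(open('pics/'+f+'.json'));K=np.array(c['camera_matrix']);T=np.array(c['cam_to_world'])
    d=np.array([(u-K[0,2])/K[0,0],(v-K[1,2])/K[1,1]]);x=d.copy()
    for _ in range(20): x=d/(1+c['k1']*(x@x))
    r=T[:3,:3]@np.array([*x,1]);o=T[:3,3];return o+r*(z-o[2])/r[2]
E
python3 - <<'E'
from h import *
snap('top','top1');snap('side','side1')
s=robot.observe();print(s['t'],s['tcp_pos'],np.round(s['tool_rot'],3).tolist())
E
```

```text
0.1 [205.7472241  509.5862318  230.48537876] [[0.927, -0.375, -0.001], [-0.375, -0.927, -0.002], [0.0, 0.002, -1.0]]
```

View pics/top1.png

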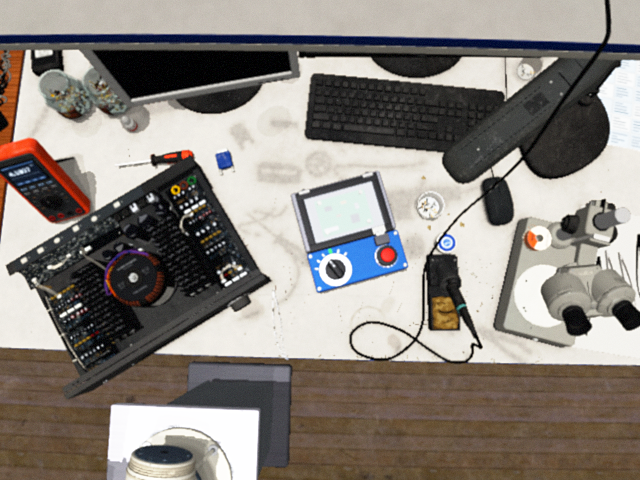

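The jig is centred near (350,232), with the knob near (335,269) and the button near (387,256). I'll enlarge that area.

```bash
python3 - <<'E'
from h import *
i=cv2.imread('pics/top1.png')[160:300,280:420];cv2.imwrite('pics/c1.png',cv2.resize(i,None,fx=4.2,fy=4.2,interpolation=cv2.INTER_CUBIC))
for p in [(160,460),(335,269),(387,256),(350,232)]: print(p,at('top1',*p,80))
E
```

```text
(160, 460) [65.38639621 16.8270843  80.        ]
(335, 269) [ 447.98322717 -316.64316063   80.        ]
(387, 256) [ 476.94113263 -421.81428853   80.        ]
(350, 232) [ 524.62149686 -345.79941767   80.        ]
```

View pics/c1.png

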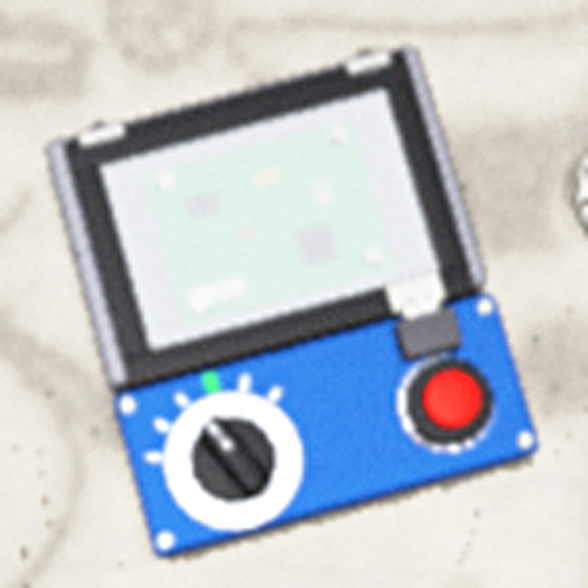

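View pics/side1.png

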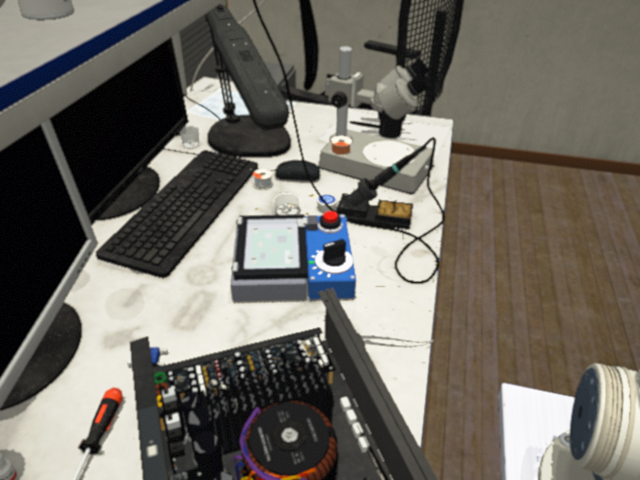

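The top crop shows the white dial centred at about (233,460), the green tick at (211,381) and the pointer line from about (211,424) to (232,447). The button is at (453,398), and the deck corner screws are at (127,405), (165,541), (526,440) and (486,306). The side view shows the amplifier left of the jig and an iron lead hanging behind and to the right.

```bash
python3 - <<'E'
from h import *
A=lambda u,v,z:at('top1',280+(u+.5)/4.2-.5,160+(v+.5)/4.2-.5,z)
sc=[A(*p,51) for p in [(127,405),(165,541),(526,440),(486,306)]]
fl,rl,rr,fr=sc
d=(fl-fr+rl-rr)[:2];print('yaw from y',np.degrees(np.arctan2(-d[0],d[1])))
e=(fl-rl+fr-rr)[:2];print('yaw from x',np.degrees(np.arctan2(e[1],e[0])))
yaw=np.arctan2(-d[0],d[1]);R=np.array([[np.cos(yaw),-np.sin(yaw)],[np.sin(yaw),np.cos(yaw)]])
m=np.mean(sc,0)[:2];o=m-R@[-.068*1000,0];print('deck mid',m,'origin',o)
print('knob',o+R@[-74,50],'dial',A(233,460,50),'btn',o+R@[-75,-60],A(453,398,78))
p=A(211,424,94)-A(232,447,94);print('pointer',np.degrees(np.arctan2(p[1],p[0])))
for q in [(153,457),(163,425),(181,400),(211,381),(245,382),(278,392)]:
  t=A(*q,50)-A(233,460,50);print(np.degrees(np.arctan2(t[1],t[0]))-np.degrees(yaw))
E
```

```text
yaw from y 16.892536756483338
yaw from x 16.904901471340256
deck mid [ 469.80496502 -363.41713148] origin [ 534.8708631  -343.65785751]
knob [ 449.53497845 -317.31802471] dial [ 450.12299791 -317.28061803   50.        ] btn [ 480.54165843 -422.86226092] [ 480.5031649  -423.00968529   78.        ]
pointer 43.600177346141486
72.33178866488677
47.844082533377204
25.246785061472835
-0.15080400636941604
-24.432756447769243
-49.106645963773175
```

Pose solved: jig yaw is 16.9°, knob at (449.5,-317.3), button at (480.5,-423). The pointer sits at about 24° before green, so it needs one click. Now I raise the arm and move across.

```bash
P="python3 -m pendant"; python3 -m pendant '[[1,[0,0,-3.3],0],[1,[0,0,-3.3],0],[1,[0,0,-3.3],0],[1,[2.4,3.0,0],0],[1,[2.4,3.0,0],0]]'; python3 -m pendant '[[1,[2.4,3.0,0],0],[1,[2.4,3.0,0],0],[1,[2.4,3.0,0],0],[1,[2.4,3.0,0],0],[1,[2.4,3.0,0],0]]'
```

```text
t: 0.52
tcp_pos: [228.0, 437.7, 331.2]
tool_rot: [[0.928, -0.373, 0.0], [-0.373, -0.928, 0.003], [-0.001, -0.003, -1.0]]
force: [1.1, -0.0, 0.1]
finger_gap: 1.007
grasp_force: 0.0
t: 0.93
tcp_pos: [282.9, 250.3, 330.0]
tool_rot: [[0.927, -0.374, -0.0], [-0.374, -0.927, -0.0], [-0.0, 0.0, -1.0]]
force: [1.6, 0.0, 1.0]
finger_gap: 0.994
grasp_force: 0.0
```

```bash
python3 -m pendant '[[1,[2.4,3.0,0],0],[1,[2.4,3.0,0],0],[1,[2.4,3.0,0],0],[1,[2.4,3.0,0],0],[1,[2.4,3.0,0],0]]'; python3 -m pendant '[[1,[2.4,3.0,0],0],[1,[2.4,3.0,0],0],[1,[2.4,3.0,0],0],[1,[2.4,3.0,0],0],[1,[2.4,3.0,0],0]]';python3 -m pendant '[[1,[2.4,3.0,0],0],[1,[2.4,3.0,0],0],[1,[2.4,3.0,0],0],[1,[0,0,0],0.12],[1,[0,0,0],0.12]]'; python3 -c "
from h import *
print(robot.observe()['qpos'])"
```

```text
t: 1.35
tcp_pos: [337.8, 66.5, 330.3]
tool_rot: [[0.928, -0.374, 0.0], [-0.374, -0.928, 0.0], [0.0, -0.001, -1.0]]
force: [1.4, 0.0, -1.0]
finger_gap: 0.998
grasp_force: 0.0
t: 1.77
tcp_pos: [393.0, -117.7, 330.1]
tool_rot: [[0.927, -0.375, -0.0], [-0.375, -0.927, 0.0], [-0.0, -0.0, -1.0]]
force: [1.9, 0.6, 0.9]
finger_gap: 1.001
grasp_force: 0.0
t: 2.18
tcp_pos: [426.2, -228.0, 328.6]
tool_rot: [[0.806, -0.591, -0.003], [-0.591, -0.806, 0.001], [-0.003, 0.001, -1.0]]
force: [0.3, 0.6, 0.6]
finger_gap: 1.003
grasp_force: 0.0
[-9.53438293e+00  6.54467505e+00  1.01526151e+01 -1.77270161e-02
 -9.38122888e+01  6.32733683e+01]
```

```bash
python3 -m pendant '[[1,[0,0,0],-0.12],[1,[0,0,0],-0.12],[1,[0,0,0],-0.12],[1,[0,0,0],-0.12],[1,[0,0,0],-0.12]]'; python3 -m pendant '[[1,[0,0,0],-0.12],[1,[0,0,0],-0.12],[1,[0,0,0],-0.12],[1,[0,0,0],-0.12],[1,[0,0,0],-0.12]]';python3 -m pendant '[[1,[0,0,0],-0.12],[1,[0,0,0],-0.02],[1,[0,0,0],0],[1,[0,0,0],0],[1,[0,0,0],0]]'; cat >> h.py <<'E'
def rel(t,yaw=None):
    s=robot.observe();R=np.array(s['tool_rot']);y=np.degrees(np.arctan2(R[1,0],R[0,0]))
    print('t',s['t'],'shift cm',np.round(R.T@(np.array(t)-s['tcp_pos'])/10,2),'yaw',round(y,2),'turn',None if yaw is None else np.radians(y-yaw),'F',np.round(s['force'],1),'T',np.round(s['torque'],2),s['finger_gap'],np.round(s['qpos'],1))
E
python3 -c "
from h import *
rel([449.5,-317.3,150],40.9)"
```

```text
t: 2.6
tcp_pos: [426.1, -226.0, 329.8]
tool_rot: [[1.0, -0.018, -0.001], [-0.018, -1.0, 0.0], [-0.001, -0.0, -1.0]]
force: [0.6, -0.6, 0.6]
finger_gap: 0.998
grasp_force: 0.0
t: 3.02
tcp_pos: [426.2, -226.0, 329.8]
tool_rot: [[0.835, 0.55, -0.001], [0.55, -0.835, 0.0], [-0.001, -0.001, -1.0]]
force: [0.4, 0.4, -0.5]
finger_gap: 0.999
grasp_force: 0.0
t: 3.43
tcp_pos: [426.3, -226.0, 330.2]
tool_rot: [[0.756, 0.655, -0.0], [0.655, -0.756, 0.0], [-0.0, -0.0, -1.0]]
force: [-0.1, 0.6, 0.1]
finger_gap: 0.999
grasp_force: 0.0
t 3.4333 shift cm [-4.22  8.42 18.02] yaw 40.9 turn -2.0127745565952226e-05 F [-0.1  0.6  0.1] T [-0.03  0.03  0.02] 0.9991851063943473 [ -9.3   6.3  10.1  -0.  -93.8 140.2]
```

```bash
python3 -m pendant '[[1,[-1.4,2.8,0],0],[1,[-1.4,2.8,0],0],[1,[-1.42,2.82,0],0],[1,[0,0,3.5],0],[1,[0,0,3.5],0]]'; python3 -m pendant '[[1,[0,0,3.5],0],[1,[0,0,3.5],0],[1,[0,0,1],0],[1,[0,0,0],0],[1,[0,0,0],0]]'; python3 -c "
from h import *
snap('wrist','w1')
rel([449.5,-317.3,69],40.9)"
```

```text
t: 3.85
tcp_pos: [451.3, -319.4, 260.4]
tool_rot: [[0.757, 0.653, 0.004], [0.653, -0.757, -0.002], [0.002, 0.004, -1.0]]
force: [1.2, 0.1, -2.3]
finger_gap: 1.0
grasp_force: 0.0
t: 4.27
tcp_pos: [450.3, -317.9, 181.8]
tool_rot: [[0.754, 0.656, 0.001], [0.656, -0.754, -0.002], [-0.0, 0.002, -1.0]]
force: [0.1, -0.3, 1.4]
finger_gap: 0.996
grasp_force: 0.0
t 4.3167 shift cm [-0.06 -0.21 11.38] yaw 41.03 turn 0.002272782819418534 F [-0.1 -0.3  0. ] T [-0.05 -0.   -0.03] 1.001439497535213 [-1.890e+01  1.580e+01  6.000e-01  1.000e-01 -7.470e+01  1.499e+02]
```

View pics/w1.png

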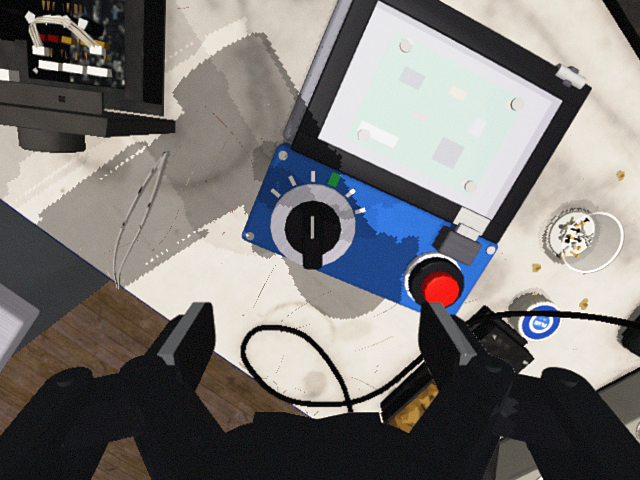

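The wrist view shows the pointer line (313,228) pointing straight up the tool's x, at the tick one before green (334,180). The bar is aligned, so I descend.

```bash
python3 -c "
from h import *
print(at('w1',313,217,94),at('w1',313,239,94));rel([449.5,-317.3,70],40.9)"
python3 -m pendant '[[0.6,[0,0,2.5],0],[0.6,[0,0,2.5],0],[0.6,[0,0,2.5],0],[0.6,[0,0,1],0],[0.6,[0,0,0],0]]'; python3 -c "
from h import *
rel([449.5,-317.3,70],40.9)"
```

```text
[ 463.63632252 -304.31225592   94.        ] [ 451.97062182 -314.40782015   94.        ]
t 4.3167 shift cm [-0.06 -0.21 11.28] yaw 41.03 turn 0.002272782819418534 F [-0.1 -0.3  0. ] T [-0.05 -0.   -0.03] 1.001439497535213 [-1.890e+01  1.580e+01  6.000e-01  1.000e-01 -7.470e+01  1.499e+02]
t: 4.73
tcp_pos: [449.6, -317.2, 94.9]
tool_rot: [[0.754, 0.656, -0.001], [0.656, -0.754, 0.001], [-0.001, -0.001, -1.0]]
force: [-0.1, 0.5, 0.1]
finger_gap: 0.6
grasp_force: 0.0
t 4.7333 shift cm [-0.02  0.    2.49] yaw 41.03 turn 0.0021861054748149953 F [-0.1  0.5  0.1] T [-0.02  0.06 -0.06] 0.6002922065958505 [-18.9  19.3  -7.8  -0.  -63.  149.9]
```

```bash
python3 -m pendant '[[0.6,[0,0,1.3],0],[0.6,[0,0,1.2],0],[0.3,[0,0,0],0],[0.15,[0,0,0],0],[0,[0,0,0],0]]' 30;  python3 -m pendant '[[0,[0,0,0],0],[0,[0,0,0],0],[0,[0,0,0],0],[0,[0,0,0],0],[0,[0,0,0],0]]' 30; python3 -c "
from h import *
rel([449.5,-317.3,70],16.9)"
```

```text
t: 5.15
tcp_pos: [449.6, -316.8, 72.3]
tool_rot: [[0.754, 0.656, -0.0], [0.656, -0.754, 0.001], [0.0, -0.001, -1.0]]
force: [-13.4, 22.7, 20.4]
finger_gap: 0.185
grasp_force: 12.8
t: 5.57
tcp_pos: [448.8, -315.9, 72.3]
tool_rot: [[0.754, 0.657, -0.001], [0.657, -0.754, 0.002], [0.0, -0.002, -1.0]]
force: [-6.6, 8.5, 9.2]
finger_gap: 0.156
grasp_force: 31.5
t 5.5667 shift cm [-0.04  0.15  0.23] yaw 41.04 turn 0.4212674636091776 F [-6.6  8.5  9.2] T [3.2  2.11 0.02] 0.15558319417052535 [-1.890e+01  2.040e+01 -9.800e+00 -1.000e-01 -5.990e+01  1.499e+02]
```

```bash
python3 -m pendant '[[0,[0,-0.12,-0.2],0],[0,[0,0,0],0.05],[0,[0,0,0],0.05],[0,[0,0,0],0.05],[0,[0,0,0],0.05]]';  python3 -m pendant '[[0,[0,0,0],0.05],[0,[0,0,0],0.05],[0,[0,0,0],0.05],[0,[0,0,0],0.05],[0,[0,0,0],0.02]]'; python3 -c "
from h import *
rel([449.5,-317.3,70],16.9)"
```

```text
t: 5.98
tcp_pos: [448.6, -315.7, 72.5]
tool_rot: [[0.871, 0.491, -0.001], [0.491, -0.871, 0.001], [0.0, -0.002, -1.0]]
force: [-1.0, 1.9, -3.2]
finger_gap: 0.155
grasp_force: 31.8
t: 6.4
tcp_pos: [448.6, -315.6, 72.5]
tool_rot: [[0.957, 0.29, -0.001], [0.29, -0.957, 0.002], [-0.0, -0.002, -1.0]]
force: [-1.1, 4.8, -2.4]
finger_gap: 0.158
grasp_force: 32.1
t 6.4 shift cm [0.04 0.19 0.25] yaw 16.83 turn -0.0012446573270483855 F [-1.1  4.8 -2.4] T [1.5  0.6  0.04] 0.1577516176257662 [-1.880e+01  2.030e+01 -9.900e+00 -1.000e-01 -5.980e+01  1.257e+02]
```

```bash
python3 -m pendant '[[0.6,[0,0,0],0],[0.6,[0,0,0],0],[0.6,[0,0,0],0],[0.6,[0,0,0],0],[0.6,[0,0,-1.5],0]]';  python3 -m pendant '[[0.6,[0,0,-3],0],[0.6,[0,0,-3],0],[0.6,[0,0,-3],0],[0.3,[0,0,-1],0],[0,[0,0,0],0]]'; python3 -c "
from h import *
snap('wrist','w2')
rel([480.5,-423,110])"
```

```text
t: 6.82
tcp_pos: [447.6, -315.8, 85.2]
tool_rot: [[0.956, 0.292, -0.004], [0.292, -0.956, 0.002], [-0.003, -0.003, -1.0]]
force: [-0.6, 0.4, -0.2]
finger_gap: 0.597
grasp_force: 0.0
t: 7.23
tcp_pos: [450.8, -317.7, 191.3]
tool_rot: [[0.956, 0.292, 0.007], [0.292, -0.956, -0.004], [0.005, 0.006, -1.0]]
force: [-0.8, -0.4, -0.7]
finger_gap: 0.324
grasp_force: 0.0
t 7.2833 shift cm [-0.19 11.02  7.91] yaw 16.99 turn None F [-0.4  0.  -1.1] T [0.04 0.   0.05] 0.2397608017374345 [-18.9  15.4   1.1   0.  -75.4 125.8]
```

View pics/w2.png

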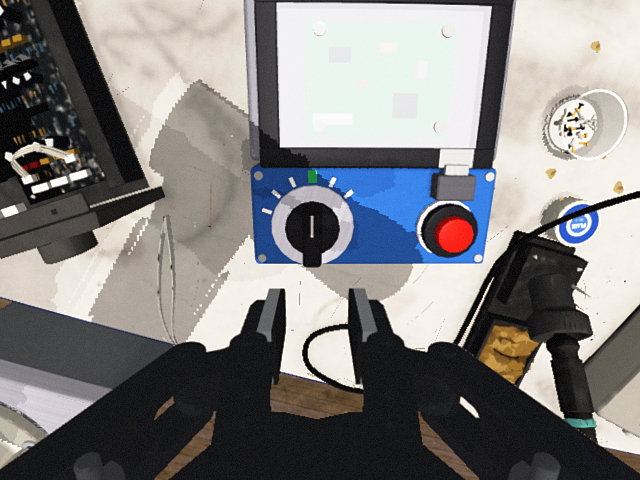

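The pointer line (312,226) now points straight at the green tick (312,176). The red button is at about (457,236). I move over it with the fingers shut.

```bash
python3 -m pendant '[[0,[-0.1,2.8,0],0],[0,[-0.1,2.8,0],0],[0,[-0.1,2.8,0],0],[0,[-0.1,2.6,0],0],[0,[0,0,2.5],0]]';  python3 -m pendant '[[0,[0,0,2.5],0],[0,[0,0,2.5],0],[0,[0,0,1],0],[0,[0,0,0],0],[0,[0,0,0],0]]'; python3 -c "
from h import *
rel([480.5,-423,78])
s=snapshot('wrist');print(np.array(s['cam_to_world'])[:3,3]-robot.observe()['tcp_pos'],robot.observe()['tcp_pos'])"
```

```text
t: 7.7
tcp_pos: [479.1, -428.2, 164.3]
tool_rot: [[0.957, 0.29, 0.004], [0.29, -0.957, -0.006], [0.002, 0.007, -1.0]]
force: [0.7, 0.3, 0.4]
finger_gap: -0.002
grasp_force: 0.0
t: 8.12
tcp_pos: [477.1, -422.9, 102.1]
tool_rot: [[0.956, 0.292, -0.001], [0.292, -0.956, -0.0], [-0.001, -0.0, -1.0]]
force: [0.1, -0.8, 0.1]
finger_gap: -0.001
grasp_force: 0.0
t 8.1167 shift cm [0.33 0.11 2.41] yaw 17.0 turn None F [ 0.1 -0.8  0.1] T [-0.11 -0.09  0.01] -0.0011699183254968218 [-27.5  28.    7.    0.  -69.1 134.5]
[ 74.30890574  22.58443531 140.54251643] [ 477.78878841 -423.31475022  103.44015372]
```

```bash
python3 -m pendant '[[0,[0,0,1.6],0],[0,[0,0,0.6],0],[0,[0,0,0.4],0],[0,[0,0,0.3],0],[0,[0,0,0.2],0]]';  python3 -m pendant '[[0,[0,0,0.1],0],[0,[0,0,0],0],[0,[0,0,0],0],[0,[0,0,-1.0],0],[0,[0,0,-1.5],0]]'; python3 -c "
from h import *
snap('wrist','w3');rel([480.5,-423,78])"
```

```text
t: 8.58
tcp_pos: [477.5, -422.7, 72.2]
tool_rot: [[0.956, 0.292, 0.001], [0.292, -0.956, -0.0], [0.0, 0.001, -1.0]]
force: [-1.3, 2.9, 4.9]
finger_gap: -0.001
grasp_force: 2.4
t: 9.0
tcp_pos: [476.9, -422.5, 95.1]
tool_rot: [[0.956, 0.292, -0.001], [0.292, -0.956, 0.001], [-0.001, -0.001, -1.0]]
force: [-0.3, -0.1, -0.6]
finger_gap: -0.001
grasp_force: 0.0
t 9.05 shift cm [ 0.22 -0.06  2.16] yaw 17.01 turn None F [ 0.7 -1.   4.3] T [-0.18 -0.14  0.03] 0.0017939579130894338 [-2.750e+01  2.810e+01  6.700e+00  1.000e-01 -6.830e+01  1.345e+02]
```

View pics/w3.png

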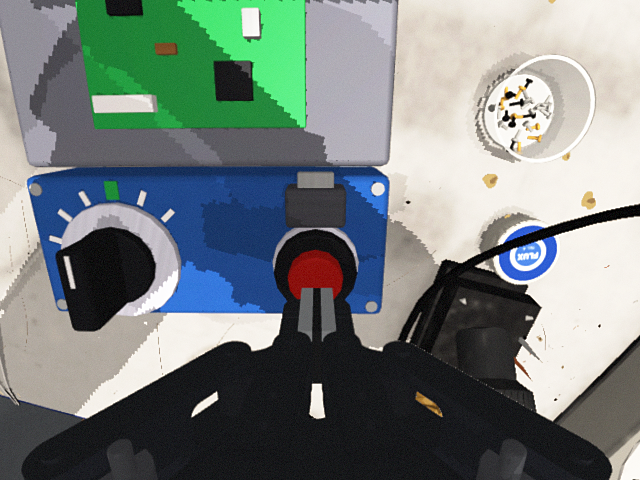

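The board is uncovered, so the lid has opened, and the button (316,280) is free of the fingers. I retreat straight up, let things settle and check.

```bash
python3 -m pendant '[[0,[-2,0,-2],0],[0,[-2,0,-2],0],[0,[-2,0,-2],0],[0,[-2,0,-2],0],[0,[-2,0,-2],0]]';  python3 -m pendant '[[0,[-2,0,0],0],[0,[0,0,0],0],[0,[0,0,0],0],[0,[0,0,0],0],[0,[0,0,0],0]]';python3 -m pendant '[[0,[0,0,0],0],[0,[0,0,0],0],[0,[0,0,0],0],[0,[0,0,0],0],[0,[0,0,0],0]]'; python3 -c "
from h import *
snap('side','s2');snap('top','t2');rel([480.5,-423,78])
a=cv2.imread('pics/s2.png')[150:350,180:400];b=cv2.imread('pics/t2.png')[140:320,260:480]
a=cv2.resize(a,(396,360));b=cv2.resize(b,(396,324));b=cv2.copyMakeBorder(b,0,36,0,0,0);cv2.imwrite('pics/c2.png',np.hstack([a,b]))"
```

```text
t: 9.47
tcp_pos: [380.8, -452.5, 197.0]
tool_rot: [[0.956, 0.292, 0.001], [0.292, -0.956, -0.001], [0.0, 0.001, -1.0]]
force: [-0.1, -0.3, -0.1]
finger_gap: -0.001
grasp_force: 0.0
t: 9.88
tcp_pos: [363.0, -457.5, 194.8]
tool_rot: [[0.956, 0.292, -0.001], [0.292, -0.956, 0.001], [-0.0, -0.001, -1.0]]
force: [-0.3, -0.5, -1.0]
finger_gap: 0.004
grasp_force: 0.0
t: 10.3
tcp_pos: [362.6, -457.7, 195.2]
tool_rot: [[0.956, 0.292, -0.0], [0.292, -0.956, 0.0], [-0.0, -0.0, -1.0]]
force: [-0.9, 0.7, 0.5]
finger_gap: 0.003
grasp_force: 0.0
t 10.4 shift cm [12.29  0.12 11.73] yaw 16.98 turn None F [0.3 0.3 0. ] T [-0.08  0.06 -0.01] -0.002030287542425632 [-36.3  19.2   7.3  -0.  -78.1 143.3]
```

View pics/c2.png

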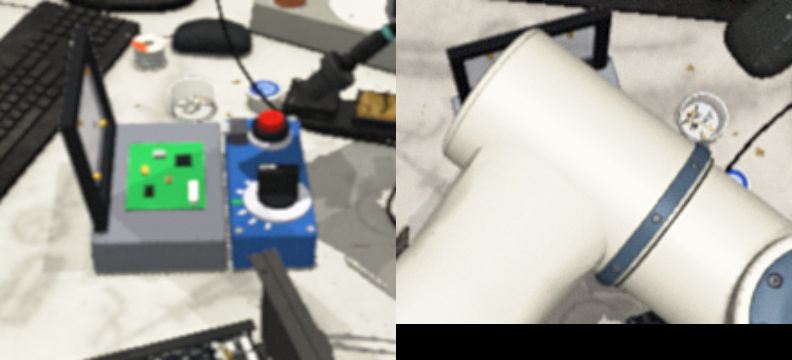

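The lid stands open past upright, the button is up, the knob bar points at the green tick and the arm is clear. The cup and tub are still in place. I wait a second more and hand in.

```bash
python3 -m pendant '[[0,[0,0,0],0],[0,[0,0,0],0],[0,[0,0,0],0],[0,[0,0,0],0],[0,[0,0,0],0]]' >/dev/null;python3 -m pendant '[[0,[0,0,0],0],[0,[0,0,0],0],[0,[0,0,0],0],[0,[0,0,0],0],[0,[0,0,0],0]]'; python3 -c "
from h import *
print(order.finish_job())"
```

```text
t: 11.23
tcp_pos: [362.5, -457.8, 195.3]
tool_rot: [[0.956, 0.292, 0.0], [0.292, -0.956, -0.0], [0.0, 0.0, -1.0]]
force: [-0.1, -0.2, 0.3]
finger_gap: 0.003
grasp_force: 0.0
the job is handed in; nothing more can be done
None
```

I turned the selector one click to the green mark, then pressed the button and let it go; the lid sprang open, and the job was handed in at about 11 s (no verdict was returned).

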